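# Seat a window panel in its drilling jig

## Task

Lift the small green window panel (its sunflower is a knob to hold it by), lay it flat on the plywood jig, and slide it home against both steel dowels and the round red end stop. Press it into the corner for a second or so, with more than 4 N on each of the three at once, then let go and leave it lying there, home against all three. Be gentle, more than 10 N at any of them chips the paint, and leave the other things on the bench where they are.

Things in the scene. Friction and masses are not known exactly. Their poses are not given: they have to be found in the camera images.
- panel: Green enamelled window panel, a flat frame with cross bars, 104 mm (its x) by 180 mm (its y), 12 mm thick, 0.25 to 0.75 kg, the same either way round. Origin: centre of its underside; z up. From its middle rises a round upright knob (brown centre of a yellow sunflower), 28 mm in diameter, from 12 to 50 mm above the underside; petals at its foot 3 mm thick. It starts flat on the table.
- jig: Fixed plywood jig bed, 220 mm (its x) by 360 mm (its y), its flat top 16 mm above the table. Origin: centre of its underside; z up. The panel belongs on it with the panel's long side along the jig's y. Panel seated against both dowels: the panel's centre line lies at jig x = 0. Panel friction: 0.3 to 0.6 on the bed, 0.15 to 0.3 on dowels and stop.
- dowel_a: Fixed upright dark steel dowel, 10 mm in diameter, standing 16 mm above the jig's top. Origin: centre of its foot, at jig x = +57 mm, y = +65 mm. The panel's long edge is pushed in jig +x against it.
- dowel_b: The second dowel, the same as the first, at jig x = +57 mm, y = -65 mm.
- stop: Fixed end stop: round post, bright red with a dark centre, 24 mm in diameter, standing 16 mm above the jig's top. Origin: centre of its foot, at jig x = 0 and 102 to 112 mm from the jig's middle, at either its +y or its -y end (an empty dark socket, flush with the bed, marks the other end). The middle of the panel's short edge is pushed against it; panel centre and stop centre are then 102 mm apart.
- screw_tin: Bystander: small aluminium tin, 32 mm in diameter, 30 mm high, loose on a far corner of the jig, beyond the dowels. Origin: centre of its underside.
- paint_jar: Bystander: closed paint jar, 64 mm in diameter, 80 mm high.
- screwdriver: Bystander: screwdriver lying on the table.
- brush: Bystander: brush lying on the table.
- clay_pot: Bystander: terracotta pot, 90 mm wide, 80 mm high.
- mallet: Bystander: hammer lying on the table.
- spare_flower: Bystander: flat yellow metal sunflower, 92 mm wide, lying on the table.
Things that resemble listed ones, but are neither listed nor needed, are in the scene too. Several things have the shape of the panel; the one meant has the colours described above.

How it is judged:
By the outcome, as a careful person would: the job done as asked, in the order asked, and still so for the second after the job is handed in, with the robot touching nothing.
It also fails if it takes over 67 s, if anything falls off the work surface, if the arm or the gripper's body presses on something with over 40 N, if the wrist force passes 120 N, or if a joint passes its speed limit or range.

## Robot

A 6-joint arm with a two-finger parallel gripper is mounted at the origin on the work surface. World frame = base frame: x ahead of the robot, y to its left, z up, the work surface at z = 0. Lengths are in m, angles in rad, forces in N, time in s.
With the tool pointing down it reaches from about 0.275 to 0.775 m from the base axis. Payload 14.6 kg.
Tool frame: the origin (TCP) lies at the very end of the fingers, on their centre line; the grasp point (between the pads) lies 19 mm behind it; z points along the fingers, y is the direction in which the jaws open and shut (so a half turn about z gives the same grasp; the last joint's range is limited). The gripper opens to 85 mm and grips with 20 to 120 N. Pads are 22 mm wide; open, the fingers measure 114 mm over their backs; the gripper's body (76 mm by 85 mm) begins 54 mm behind the grasp point. The pads swing forward as they close: fully open they stand 13 mm farther back than shut.
Start: joints at [-1.393, 0.263, -0.048, 1.259, 0, 1.415], TCP at [0.172, -0.496, 0.231] pointing down, gripper open.
Joint ranges: [-2.65, 2.65], [-0.89, 1.7], [-1.18, 1.37], [-2.13, 2.11], [-1.35, 1.29], [-3.14, 3.14]. Speed limits (rad/s): [1.89, 1.89, 2.57, 2.79, 3.14, 3.14].

## Interface

Orientations are given as a unit quaternion [w, x, y, z].
In Python, from rig import robot gives the robot as it stands.
- The arm moves only by the tool apply_moves, never from a script. Its argument "targets" is a list that holds one entry, the list of rows, each a list of 7 numbers: the shift along the tool's x, y, z in mm, then the turn, a rotation vector about the tool's x, y, z in degrees, then the opening in per cent of the stroke, from 0 (shut) to 100 (fully open). A call has 1 to 5 rows; each row shifts and turns the pose as measured when the row begins, along the tool's axes as they then stand; what a row does not reach is not made up. A row lasts 1/10 s, in which the tool goes at most 50 mm and 8.59 degrees, less where a joint would pass 70% of its speed; a pose out of reach is approached as far as the arm can. A call is refused whole if a number of a shift passes 50 or a number of a turn 8.59, either way. A call with a gripper value outside its range is refused whole. The fingers move at their own pace and stop on an object; "grip_force" is the grip in N (left out, the last holds). Time passes only in rows, so rows that do not move let the fingers close. It gives the time, the measured TCP pose, the force and the opening at its end, in the units of the state.
- robot.get_obs(): the state, without advancing time (a new reading comes with each control period).
- robot.get_image(name): name is "scene" or "top" or "wrist"; returns a dict with "frame" (420x560x3 uint8, blue, green, red), "K" (3x3 intrinsics, pixels), "k1" (the pictures are not rectified: a ray, as slopes to the right and down, at radius r is drawn at 1 + k1 r^2 times it, then the intrinsics apply), "rvec" (rotation vector, rad) and "tvec" (3), from world to camera coordinates, as OpenCV has them; the wrist camera has in their place "T_tool_cam" (4x4, takes a point from camera to tool coordinates, whose origin is the TCP and whose axes are the flange's). Camera axes: x right, y down, z forward; pixel columns grow to the right and rows downward; lengths in m; the calibration is good to about 2 mm. A picture is of the moment at which its call begins: read the wrist's pose just before it. There is no depth.
- robot.job_done(): hands the job in, once; it reports no verdict.
The state is a dict: "clock": time; "qpos": joint angles; "joint_velocities": joint speeds; "effort": joint torques, N m; "position": TCP position; "eef_rot": TCP orientation; "force": force on the tool from outside, world axes, zero at the start; "wrist_torque": the same for the moment, N m; "gripper_width": finger opening in m.
Only numpy, scipy, OpenCV 4.12 (cv2) and the standard library are available. Lean on these libraries where they do the work, as an engineer would, in place of code of your own. Each camera call takes 0.05 s, during which the arm holds its last target.

## Working session

There is one attempt and no reset: what is moved stays moved. The work goes in short steps, Python scripts to look and compute and a tool call to move; the robot and the scene stay as the last step left them, time stands still between calls to the robot, and variables do not carry over. Pictures are saved under pics/ and viewed, and the job is handed in when it is done.

Besides the shell and the picture viewer there is one more tool, called after "Call:" as name([rows], argument=value, ...), one row to a line, values as JSON. apply_moves: Moves the arm, as the interface text tells. Its arguments: {"type":"object","properties":{"targets":{"type":"array","items":{"type":"array","items":{"type":"array","items":{"type":"number"}}}},"grip_force":{"type":"number"}},"required":["targets"]}

```bash
ls; mkdir -p pics; python3 - <<'E'
from rig import robot
import cv2
print(robot.get_obs())
for n in("scene","top","wrist"):
    o=robot.get_image(n); cv2.imwrite(f"pics/{n}0.png",o["frame"])
    print(n,{k:(v if not hasattr(v,'tolist') else v.tolist()) for k,v in o.items() if k!="frame"})
E
```

```text
pics
{'clock': 0.0, 'qpos': array([-1.39332124e+00,  2.63532422e-01, -4.89436624e-02,  1.25939695e+00,
        4.19367223e-06,  1.41548483e+00]), 'joint_velocities': array([-3.76448550e-05, -2.07614343e-04,  6.93365592e-04,  4.82218084e-04,
        5.59666352e-04, -2.00011289e-03]), 'effort': array([-3.95379568e-03, -6.37609935e+01,  3.84562504e+01,  1.38663632e-02,
       -2.50432713e-04, -1.90483883e-05]), 'position': array([ 0.1714471 , -0.49592435,  0.23081771]), 'eef_rot': array([-5.38341648e-04,  9.86188403e-01,  1.65626517e-01, -3.86907090e-06]), 'force': array([0.43649702, 0.0072078 , 0.77929732]), 'wrist_torque': array([-0.02330881, -0.0108042 ,  0.03798806]), 'gripper_width': 0.08504944555172768}
scene {'K': [[393.40855276600274, 0.0, 276.15507060084104], [0.0, 393.40855276600274, 209.8190532651172], [0.0, 0.0, 1.0]], 'k1': -0.08360435801775679, 'rvec': [1.6972770957782004, 2.0531894165187743, -0.6394575001426318], 'tvec': [0.10862941827832848, -0.4035848122244496, 1.4930946831287164]}
top {'K': [[502.6868402303947, 0.0, 289.86572644335797], [0.0, 502.6868402303947, 207.22381712082938], [0.0, 0.0, 1.0]], 'k1': -0.1778633815059471, 'rvec': [2.134410162887973, -2.1255179892191514, 0.21973205537444035], 'tvec': [-0.02626472052367058, 0.5419265925731603, 1.676294068076789]}
wrist {'K': [[305.3977575851296, 0.0, 276.7587872358972], [0.0, 305.3977575851296, 209.15573068968422], [0.0, 0.0, 1.0]], 'k1': 0.01923497843238157, 'T_tool_cam': [[0.0015713689536786474, -0.9544279873300273, -0.29843717563461286, 0.07656012780778165], [0.9999987624906774, 0.0015225214557554362, 0.00039616351468347465, -0.0007268570245776429], [7.626745712583303e-05, -0.29843742883487334, 0.9544291986594423, -0.14290205688553495], [0.0, 0.0, 0.0, 1.0]]}
```

View pics/scene0.png

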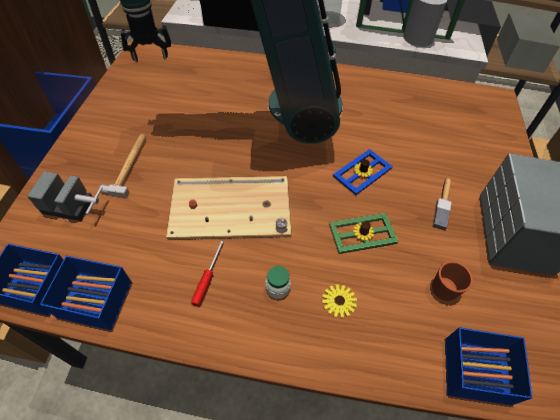

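View pics/top0.png

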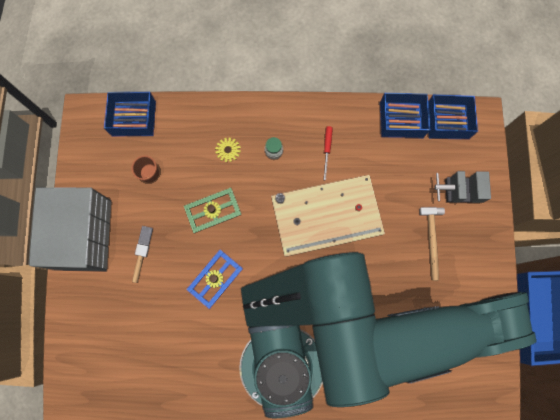

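View pics/wrist0.png

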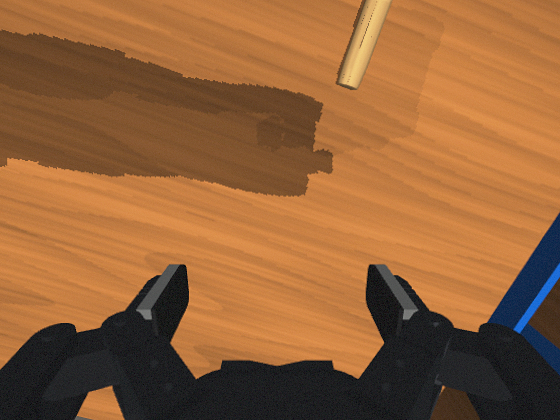

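```bash
cat > h.py <<'E'
import numpy as np, cv2
from scipy.spatial.transform import Rotation as R
from rig import robot
def cam(name):
    if name=="wrist":
        ob=robot.get_obs(); o=robot.get_image(name)
        q=ob["eef_rot"]; T=np.eye(4); T[:3,:3]=R.from_quat([q[1],q[2],q[3],q[0]]).as_matrix(); T[:3,3]=ob["position"]
        o["wc"]=T@o["T_tool_cam"]; o["obs"]=ob
    else:
        o=robot.get_image(name); M=np.eye(4); M[:3,:3]=cv2.Rodrigues(np.array(o["rvec"]))[0]; M[:3,3]=np.ravel(o["tvec"])
        o["wc"]=np.linalg.inv(M)
    return o
def dist(o): return np.array([o["k1"],0,0,0,0],float)
def px2w(o,uv,z):
    p=cv2.undistortPoints(np.array(uv,float).reshape(-1,1,2),np.array(o["K"]),dist(o)).reshape(-1,2)
    d=np.c_[p,np.ones(len(p))]@o["wc"][:3,:3].T; c=o["wc"][:3,3]
    return c+d*((z-c[2])/d[:,2])[:,None]
def w2px(o,P):
    M=np.linalg.inv(o["wc"]); 
    return cv2.projectPoints(np.array(P,float).reshape(-1,3),cv2.Rodrigues(M[:3,:3])[0],M[:3,3],np.array(o["K"]),dist(o))[0].reshape(-1,2)
E
python3 - <<'E'
from h import *
t=cam("top");f=t["frame"];s=cam("scene")
cv2.imwrite("pics/t1.png",cv2.resize(f[160:270,170:400],None,fx=3.4,fy=3.4,interpolation=cv2.INTER_CUBIC))
cv2.imwrite("pics/s1.png",cv2.resize(s["frame"][150:270,150:410],None,fx=3,fy=3,interpolation=cv2.INTER_CUBIC))
for n,o in(("top",t),("scene",s)):
    hsv=cv2.cvtColor(o["frame"],cv2.COLOR_BGR2HSV)
    for nm,lo,hi in(("green",(45,80,50),(75,255,255)),("red",(0,150,60),(3,255,255)),("wood",(15,60,150),(28,140,255))):
        m=cv2.inRange(hsv,lo,hi); cs,_=cv2.findContours(m,cv2.RETR_EXTERNAL,cv2.CHAIN_APPROX_NONE)
        for c in cs:
            if cv2.contourArea(c)>12: print(n,nm,cv2.contourArea(c),cv2.minAreaRect(c))
print(px2w(t,[[212,209],[359,208],[297,221],[307,202],[342,195],[280,198],[327,215]],.016))
E
```

```text
top green 139.0 ((273.5, 144.5), (13.0, 13.0), 90.0)
top red 125.0 ((328.0, 139.5), (25.0, 6.0), 90.0)
top wood 1590.5 ((17.0, 325.0), (124.0, 34.0), 90.0)
top wood 78.5 ((137.04776000976562, 268.62640380859375), (4.122424602508545, 25.93379783630371), 12.994616508483887)
top wood 285.0 ((536.5, 236.0), (8.0, 45.0), 90.0)
top wood 288.0 ((433.4027404785156, 247.443603515625), (65.31007385253906, 5.863558769226074), 86.42366790771484)
top wood 32.5 ((26.480121612548828, 231.4984130859375), (2.950573682785034, 33.29363250732422), 4.573921203613281)
top wood 19.5 ((219.80752563476562, 203.88719177246094), (15.964560508728027, 6.851457118988037), 3.814074993133545)
top wood 6090.0 ((327.5235290527344, 214.60586547851562), (62.58443069458008, 102.716552734375), 77.47119140625)
top wood 12.5 ((31.719511032104492, 178.02439880371094), (2.3190624713897705, 14.2456693649292), 6.340190887451172)
top wood 21.0 ((403.9959716796875, 126.5998306274414), (28.017597198486328, 1.7585939168930054), 2.2906100749969482)
top wood 18.0 ((451.5047607421875, 122.3915023803711), (27.017953872680664, 1.694051
[... 1346 characters left out ...]
7932128906), (58.91403579711914, 124.20429992675781), 88.91908264160156)
scene wood 250.5 ((540.9723510742188, 147.4751434326172), (23.861709594726562, 16.9239444732666), 86.98721313476562)
scene wood 252.5 ((129.2000274658203, 159.6000213623047), (5.366562843322754, 57.24333572387695), 26.56505012512207)
scene wood 34.0 ((111.3353042602539, 10.858818054199219), (2.4947004318237305, 24.947002410888672), 40.601295471191406)
[[ 0.54086948  0.2489102   0.016     ]
 [ 0.54745319 -0.26858016  0.016     ]
 [ 0.49998313 -0.0496404   0.016     ]
 [ 0.56788403 -0.08485344  0.016     ]
 [ 0.59393824 -0.20902175  0.016     ]
 [ 0.5816754   0.01022499  0.016     ]
 [ 0.52181492 -0.15490992  0.016     ]]
```

View pics/t1.png

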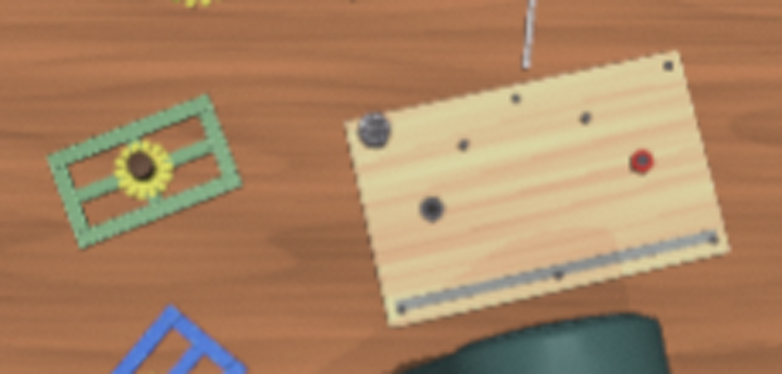

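View pics/s1.png

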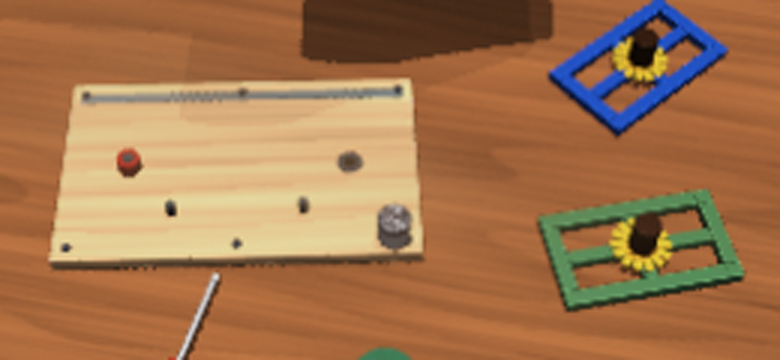

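```bash
python3 - <<'E'
from h import *
t=cam("top");s=cam("scene")
T=lambda p:[170+p[0]/3.4,160+p[1]/3.4]
S=lambda p:[150+p[0]/3,150+p[1]/3]
def show(n,z,tp,sp):
    if tp: print(n,"top",px2w(t,[T(tp)],z)[0].round(4))
    if sp: print(n,"scn",px2w(s,[S(sp)],z)[0].round(4))
show("stop",.032,(641,161),(128,154)); show("sock",.016,(431,209),(349,161))
show("da",.032,(463,144),(303,200)); show("db",.032,(585,117),(170,202))
tc=[px2w(t,[T(p)],.016)[0] for p in((345,123),(677,52),(729,250),(390,326))]; print(np.round(tc,4),np.mean(tc,0))
pc=[px2w(t,[T(p)],.012)[0] for p in((47,159),(208,93),(242,186),(82,248))]; print("panel",np.round(pc,4),np.mean(pc,0))
v=pc[0]-pc[1]+pc[3]-pc[2]; print("panel yaw(y axis dir deg)",np.degrees(np.arctan2(v[1],v[0])))
show("knob top",.05,(141,165),(650,224))
hsv=cv2.cvtColor(s["frame"],cv2.COLOR_BGR2HSV);m=cv2.inRange(hsv,(45,80,50),(75,255,255));c=max(cv2.findContours(m,0,1)[0],key=cv2.contourArea)
q=cv2.approxPolyDP(c,4,True).reshape(-1,2).astype(float);print(q);P=px2w(s,q,.012);print(P.round(4),P.mean(0))
E
```

```text
stop top [ 0.5467 -0.2645  0.032 ]
stop scn [ 0.5478 -0.2644  0.032 ]
sock top [ 0.4983 -0.0488  0.016 ]
sock scn [ 0.5019 -0.0477  0.016 ]
da top [ 0.5634 -0.0811  0.032 ]
da scn [ 0.5683 -0.0799  0.032 ]
db top [ 0.5926 -0.2073  0.032 ]
db scn [ 0.5957 -0.2065  0.032 ]
[[ 0.5881  0.0403  0.016 ]
 [ 0.6669 -0.3081  0.016 ]
 [ 0.4568 -0.3567  0.016 ]
 [ 0.3778 -0.0072  0.016 ]] [ 0.52237116 -0.15794259  0.016     ]
panel [[0.549  0.3501 0.012 ]
 [0.6201 0.1837 0.012 ]
 [0.5219 0.1461 0.012 ]
 [0.4561 0.3099 0.012 ]] [0.5367804  0.24741395 0.012     ]
panel yaw(y axis dir deg) 112.50963794766568
knob top top [0.5362 0.246  0.05  ]
knob top scn [0.5434 0.253  0.05  ]
[[386. 215.]
 [331. 222.]
 [339. 252.]
 [396. 242.]]
[[0.4701 0.3159 0.012 ]
 [0.5278 0.1536 0.012 ]
 [0.6251 0.1866 0.012 ]
 [0.5608 0.3472 0.012 ]] [0.54597317 0.25081241 0.012     ]
```

```bash
cat >> h.py <<'E'
def yaw_of(ob):
    q=ob["eef_rot"]; m=R.from_quat([q[1],q[2],q[3],q[0]]).as_matrix(); return np.degrees(np.arctan2(m[1,0],m[0,0])),m
def plan(tgt,yaw,n):
    ob=robot.get_obs(); y0,_=yaw_of(ob); p=ob["position"]; d=(np.array(tgt)-p)*1000/n; dy=((yaw-y0+180)%360-180)/n
    for i in range(n):
        a=np.radians(y0+dy*i); ex=np.array([np.cos(a),np.sin(a)]); ey=np.array([np.sin(a),-np.cos(a)])
        print([round(float(v),1) for v in (d[:2]@ex,d[:2]@ey,-d[2],0,0,-dy)])
def st():
    ob=robot.get_obs(); y,m=yaw_of(ob); print("t",round(ob["clock"],2),"p",ob["position"].round(4),"yaw",round(y,2),"tilt",np.degrees(m[:2,2]).round(2),"F",ob["force"].round(2),"M",ob["wrist_torque"].round(3),"w",round(ob["gripper_width"],4))
E
python3 -c "
from h import *
st();plan((.45,-.19,.25),66,10)"
```

```text
t 0.35 p [ 0.1715 -0.4961  0.2312] yaw 19.07 tilt [-0.    0.02] F [-0.06 -0.16 -0.45] M [ 0.03  -0.03  -0.016] w 0.0854
[36.3, -19.8, -1.9, 0.0, 0.0, -4.7]
[37.8, -16.8, -1.9, 0.0, 0.0, -4.7]
[39.1, -13.6, -1.9, 0.0, 0.0, -4.7]
[40.1, -10.4, -1.9, 0.0, 0.0, -4.7]
[40.8, -7.1, -1.9, 0.0, 0.0, -4.7]
[41.2, -3.7, -1.9, 0.0, 0.0, -4.7]
[41.4, -0.3, -1.9, 0.0, 0.0, -4.7]
[41.3, 3.0, -1.9, 0.0, 0.0, -4.7]
[40.9, 6.4, -1.9, 0.0, 0.0, -4.7]
[40.2, 9.7, -1.9, 0.0, 0.0, -4.7]
```

Call:
apply_moves([
  [[36, -20, -2, 0, 0, -4.7, 100], [38, -17, -2, 0, 0, -4.7, 100], [39, -14, -2, 0, 0, -4.7, 100], [40, -10, -2, 0, 0, -4.7, 100], [41, -7, -2, 0, 0, -4.7, 100]],
])

```text
clock: 0.85
position: [0.3115, -0.3407, 0.2403]
eef_rot: [-0.0, 0.931, 0.366, -0.0]
force: [0.6, 0.0, -0.5]
gripper_width: 0.0859
```

Call:
apply_moves([
  [[41, -4, -2, 0, 0, -4.7, 100], [41, 0, -2, 0, 0, -4.7, 100], [41, 3, -2, 0, 0, -4.7, 100], [41, 6, -2, 0, 0, -4.7, 100], [40, 10, -2, 0, 0, -4.7, 100]],
])

```text
clock: 1.35
position: [0.4524, -0.1789, 0.2514]
eef_rot: [0.001, 0.832, 0.555, 0.0]
force: [0.2, -1.2, 0.5]
gripper_width: 0.0856
```

```bash
python3 - <<'E'
from h import *
st();w=cam("wrist");cv2.imwrite("pics/w1.png",w["frame"])
np.savez("w1.npz",wc=w["wc"],K=w["K"],k1=w["k1"])
st();plan((.53,.18,.24),112.5,11)
E
```

```text
t 1.35 p [ 0.4524 -0.1789  0.2514] yaw 67.4 tilt [ 0.06 -0.05] F [ 0.19 -1.21  0.53] M [-0.029 -0.003  0.025] w 0.0856
t 1.4 p [ 0.4553 -0.1752  0.2515] yaw 67.88 tilt [0.14 0.04] F [-0.33  4.07 -2.03] M [ 0.276  0.054 -0.002] w 0.0853
[32.5, -5.9, 1.0, 0.0, 0.0, -4.1]
[32.8, -3.6, 1.0, 0.0, 0.0, -4.1]
[33.0, -1.2, 1.0, 0.0, 0.0, -4.1]
[33.0, 1.1, 1.0, 0.0, 0.0, -4.1]
[32.8, 3.4, 1.0, 0.0, 0.0, -4.1]
[32.5, 5.7, 1.0, 0.0, 0.0, -4.1]
[32.0, 8.0, 1.0, 0.0, 0.0, -4.1]
[31.4, 10.3, 1.0, 0.0, 0.0, -4.1]
[30.5, 12.5, 1.0, 0.0, 0.0, -4.1]
[29.6, 14.6, 1.0, 0.0, 0.0, -4.1]
[28.5, 16.7, 1.0, 0.0, 0.0, -4.1]
```

View pics/w1.png

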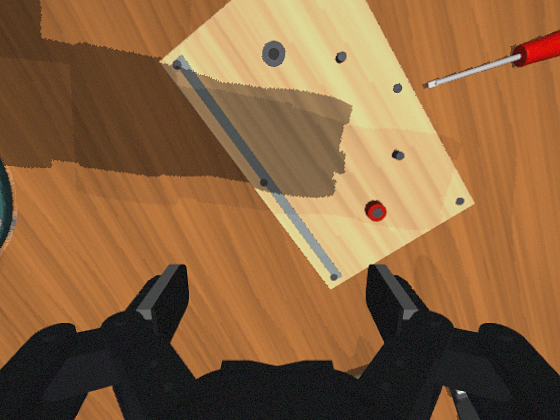

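```bash
python3 - <<'E'
from h import *
z=np.load("w1.npz");o={k:z[k] for k in z}; o["k1"]=float(o["k1"])
print(px2w(o,[(376,212),(399,156),(341,57)],.032).round(4)); print(px2w(o,[(273,54),(473,204),(331,288),(162,63)],.016).round(4))
f=cv2.imread("pics/w1.png");cv2.imwrite("pics/w1c.png",cv2.resize(f[20:240,230:480],None,fx=2.7,fy=2.7,interpolation=cv2.INTER_CUBIC))
E
```

```text
[[ 0.5513 -0.2634  0.032 ]
 [ 0.5965 -0.2072  0.032 ]
 [ 0.5675 -0.0813  0.032 ]]
[[ 0.5023 -0.0481  0.016 ]
 [ 0.6719 -0.3073  0.016 ]
 [ 0.4628 -0.3542  0.016 ]
 [ 0.3837 -0.0092  0.016 ]]
```

View pics/w1c.png

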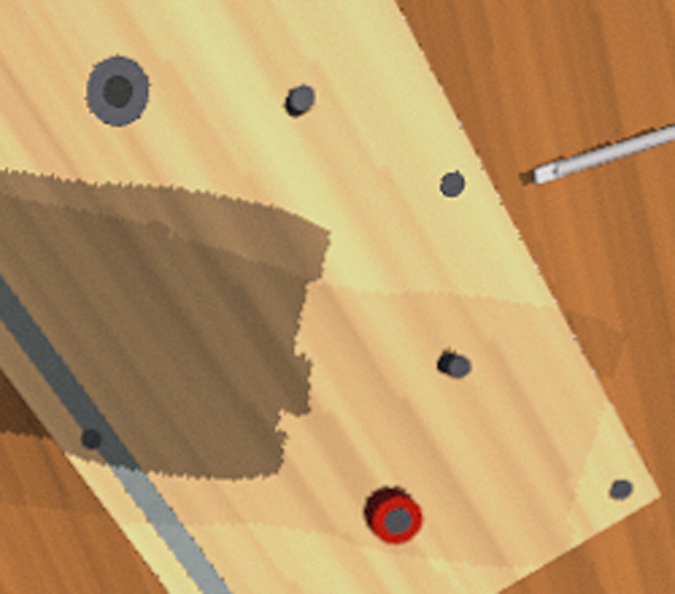

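Call:
apply_moves([
  [[33, -6, 1, 0, 0, -4.1, 100], [33, -4, 1, 0, 0, -4.1, 100], [33, -1, 1, 0, 0, -4.1, 100], [33, 1, 1, 0, 0, -4.1, 100], [33, 3, 1, 0, 0, -4.1, 100]],
])

```text
clock: 1.9
position: [0.4897, -0.0072, 0.2463]
eef_rot: [0.001, 0.713, 0.702, 0.001]
force: [0.4, -0.1, 0.0]
gripper_width: 0.0854
```

Call:
apply_moves([
  [[32, 6, 1, 0, 0, -4.1, 100], [32, 8, 1, 0, 0, -4.1, 100], [31, 10, 1, 0, 0, -4.1, 100], [30, 12, 1, 0, 0, -4.1, 100], [29, 14, 1, 0, 0, -4.1, 100]],
])

```text
clock: 2.4
position: [0.5193, 0.1598, 0.2413]
eef_rot: [0.001, 0.57, 0.822, 0.001]
force: [0.5, -0.2, -0.6]
gripper_width: 0.0854
```

Call:
apply_moves([
  [[0, 0, 0, 0, 0, 0, 100], [0, 0, 0, 0, 0, 0, 100]],
])

```text
clock: 2.6
position: [0.5193, 0.163, 0.2407]
eef_rot: [0.001, 0.568, 0.823, 0.001]
force: [-0.3, 0.0, -0.5]
gripper_width: 0.0851
```

```bash
python3 - <<'E'
from h import *
st();w=cam("wrist");cv2.imwrite("pics/w2.png",w["frame"])
np.savez("w2.npz",wc=w["wc"],K=w["K"],k1=w["k1"])
E
```

```text
t 2.6 p [0.5193 0.163  0.2407] yaw 110.83 tilt [0.16 0.01] F [-0.3   0.03 -0.48] M [ 0.046  0.014 -0.017] w 0.0851
```

View pics/w2.png

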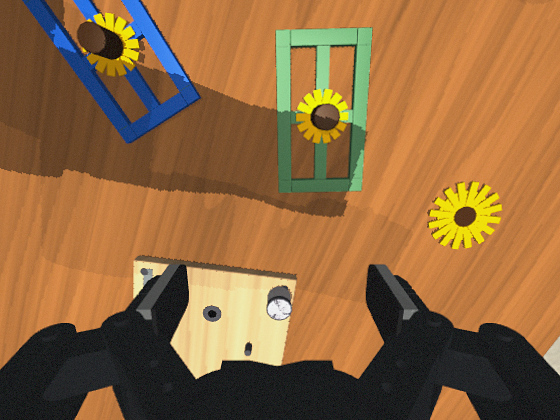

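```bash
python3 - <<'E'
from h import *
def L(n):
    z=np.load(n);o={k:z[k] for k in z}; o["k1"]=float(o["k1"]);return o
o=L("w2.npz");f=cv2.imread("pics/w2.png");hsv=cv2.cvtColor(f,cv2.COLOR_BGR2HSV);m=cv2.inRange(hsv,(45,50,30),(78,255,255))
m[:,:200]=0;c=max(cv2.findContours(m,0,1)[0],key=cv2.contourArea)
q=cv2.approxPolyDP(c,5,True).reshape(-1,2).astype(float);print(q);P=px2w(o,q,.012);print(P.round(4),P.mean(0).round(4))
for i in range(len(P)):
    v=P[i]-P[i-1];print(np.hypot(*v[:2]).round(4),np.degrees(np.arctan2(v[1],v[0])).round(2))
print("knob top",px2w(o,[(325,116)],.05).round(4))
o=L("w1.npz");P=px2w(o,[(377.4,211.9),(399.3,155.2),(341.9,56.3)],.032);print(P.round(4));v=P[2]-P[1];print(np.hypot(*v[:2]),np.degrees(np.arctan2(v[1],v[0])))
v=px2w(o,[(273,54)],.016)[0]-P[0];print("sock-stop",np.degrees(np.arctan2(v[1],v[0])))
cv2.imwrite("pics/w2c.png",cv2.resize(f[10:210,240:400],None,fx=3,fy=3,interpolation=cv2.INTER_CUBIC))
E
```

```text
[[371.  28.]
 [276.  30.]
 [279. 191.]
 [360. 190.]]
[[0.5561 0.3519 0.012 ]
 [0.4619 0.3141 0.012 ]
 [0.5286 0.1498 0.012 ]
 [0.6227 0.187  0.012 ]] [0.5423 0.2507 0.012 ]
0.1778 112.01
0.1015 -158.15
0.1773 -67.91
0.1012 21.58
knob top [[0.5407 0.2507 0.05  ]]
[[ 0.553  -0.2639  0.032 ]
 [ 0.597  -0.2064  0.032 ]
 [ 0.5686 -0.081   0.032 ]]
0.12858795314490892 102.76114929296291
sock-stop 103.2180621240725
```

View pics/w2c.png

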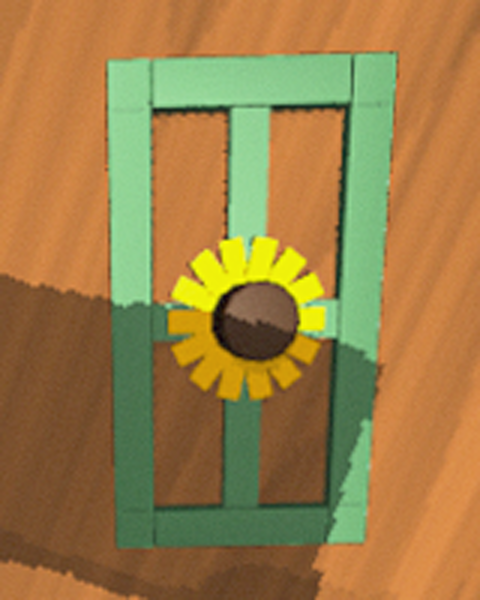

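```bash
python3 -c "
from h import *
plan((.541,.251,.10),112,5)"
```

```text
[15.0, 10.3, 28.1, 0.0, 0.0, -0.2]
[14.9, 10.4, 28.1, 0.0, 0.0, -0.2]
[14.9, 10.4, 28.1, 0.0, 0.0, -0.2]
[14.8, 10.5, 28.1, 0.0, 0.0, -0.2]
[14.8, 10.6, 28.1, 0.0, 0.0, -0.2]
```

Call:
apply_moves([
  [[15, 10.4, 28, 0, 0, -0.2, 80], [15, 10.4, 28, 0, 0, -0.2, 80], [15, 10.4, 28, 0, 0, -0.2, 80], [15, 10.4, 28, 0, 0, -0.2, 80], [15, 10.4, 28, 0, 0, -0.2, 80]],
])

```text
clock: 3.15
position: [0.5454, 0.2478, 0.1012]
eef_rot: [0.005, 0.566, 0.825, 0.004]
force: [0.6, 0.8, -0.0]
gripper_width: 0.0684
```

Call:
apply_moves([
  [[0, 0, 0, 0, 0, 0, 80], [0, 0, 0, 0, 0, 0, 80]],
])

```text
clock: 3.35
position: [0.5442, 0.2467, 0.0984]
eef_rot: [0.003, 0.566, 0.824, 0.002]
force: [-0.0, 0.1, -0.3]
gripper_width: 0.0679
```

```bash
python3 - <<'E'
from h import *
st();w=cam("wrist");cv2.imwrite("pics/w3.png",w["frame"])
print(w2px(w,[(.541,.251,.05),(.541,.251,.015)]), px2w(w,[(278,160)],.05))
plan((.541,.251,.019),112,4)
E
```

```text
t 3.35 p [0.5442 0.2467 0.0984] yaw 111.02 tilt [ 0.4  -0.02] F [-0.04  0.09 -0.25] M [0.008 0.073 0.036] w 0.0679
[[273.52866996 226.20755728]
 [273.66381234 210.22243605]] [[0.52784659 0.29321981 0.05      ]]
[1.3, -0.3, 19.9, 0.0, 0.0, -0.2]
[1.3, -0.3, 19.9, 0.0, 0.0, -0.2]
[1.3, -0.3, 19.9, 0.0, 0.0, -0.2]
[1.3, -0.3, 19.9, 0.0, 0.0, -0.2]
```

View pics/w3.png

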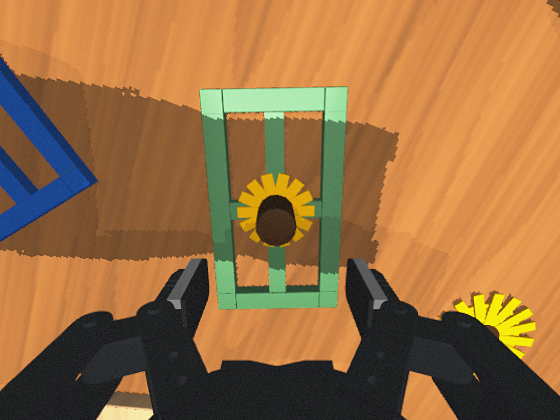

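```bash
cat >> h.py <<'E'
def corr(tgt,yaw):
    ob=robot.get_obs(); _,m=yaw_of(ob); a=np.radians(yaw)
    D=np.array([[np.cos(a),np.sin(a),0],[np.sin(a),-np.cos(a),0],[0,0,-1]])
    print("shift mm",(m.T@(np.array(tgt)-ob["position"])*1000).round(2),"turn",R.from_matrix(m.T@D).as_rotvec(degrees=True).round(2))
E
python3 -c "
from h import *
corr((.541,.251,.019),112)"
```

```text
shift mm [ 5.45 -1.85 79.44] turn [ 0.36  0.16 -1.  ]
```

Call:
apply_moves([
  [[1.5, -0.5, 20, 0.3, 0.15, -0.3, 80], [1.3, -0.5, 20, 0.1, 0, -0.3, 80], [1.3, -0.5, 20, 0, 0, -0.3, 80], [1.3, -0.3, 15, 0, 0, -0.1, 80], [0, 0, 0, 0, 0, 0, 80]],
])

```text
clock: 3.9
position: [0.545, 0.2469, 0.0292]
eef_rot: [0.003, 0.562, 0.827, 0.004]
force: [-1.2, 0.2, 1.0]
gripper_width: 0.0684
```

```bash
python3 -c "
from h import *
st();corr((.541,.251,.020),112)"
```

```text
t 3.9 p [0.545  0.2469 0.0292] yaw 111.65 tilt [0.56 0.12] F [-1.25  0.16  1.02] M [-0.028 -0.022  0.076] w 0.0684
shift mm [ 5.34 -2.31  9.17] turn [ 0.57  0.1  -0.35]
```

Call:
apply_moves([
  [[3, -1, 3, 0.4, 0.1, -0.2, 80], [3, -1, 3, 0.3, 0.1, -0.2, 80], [2, -0.5, 3, 0.2, 0, 0, 80], [0, 0, 0, 0, 0, 0, 80]],
])

```text
clock: 4.3
position: [0.5416, 0.2531, 0.024]
eef_rot: [-0.001, 0.559, 0.829, -0.0]
force: [-0.5, -0.7, 0.8]
gripper_width: 0.0685
```

```bash
python3 -c "
from h import *
st();corr((.541,.251,.020),112)"
```

```text
t 4.3 p [0.5416 0.2531 0.024 ] yaw 111.96 tilt [-0.13  0.04] F [-0.54 -0.67  0.84] M [0.005 0.031 0.016] w 0.0685
shift mm [-1.7  -1.35  4.  ] turn [-0.1  -0.09 -0.04]
```

Call:
apply_moves([
  [[-1.5, -1.3, 4, -0.1, -0.1, 0, 80], [0, 0, 0, 0, 0, 0, 40], [0, 0, 0, 0, 0, 0, 0], [0, 0, 0, 0, 0, 0, 0], [0, 0, 0, 0, 0, 0, 0]],
], grip_force=60)

```text
clock: 4.8
position: [0.5413, 0.2512, 0.0204]
eef_rot: [0.001, 0.559, 0.829, 0.0]
force: [0.0, -0.6, -1.8]
gripper_width: 0.0264
```

```bash
python3 -c "
from h import *
st();corr((.541,.251,.10),112)"
```

```text
t 4.8 p [0.5413 0.2512 0.0204] yaw 111.97 tilt [ 0.08 -0.  ] F [ 0.   -0.61 -1.79] M [ 0.113 -0.119  0.038] w 0.0264
shift mm [ -0.15  -0.26 -79.61] turn [ 0.07  0.03 -0.03]
```

Call:
apply_moves([
  [[0, 0, -20, 0, 0, 0, 0], [0, 0, -20, 0, 0, 0, 0], [0, 0, -20, 0, 0, 0, 0], [0, 0, -15, 0, 0, 0, 0], [0, 0, 0, 0, 0, 0, 0]],
])

```text
clock: 5.3
position: [0.5389, 0.2505, 0.0952]
eef_rot: [-0.002, 0.559, 0.829, -0.002]
force: [0.5, 0.7, -6.4]
gripper_width: 0.0266
```

```bash
python3 - <<'E'
from h import *
st();w=cam("wrist");cv2.imwrite("pics/w4.png",w["frame"])
plan((.5075,-.1512,.105),103,11)
E
```

```text
t 5.3 p [0.5389 0.2505 0.0952] yaw 111.97 tilt [-0.3  -0.12] F [ 0.49  0.72 -6.41] M [ 0.035 -0.113  0.036] w 0.0266
[-32.8, -16.3, -1.0, 0.0, 0.0, 0.8]
[-33.0, -15.8, -1.0, 0.0, 0.0, 0.8]
[-33.2, -15.3, -1.0, 0.0, 0.0, 0.8]
[-33.5, -14.8, -1.0, 0.0, 0.0, 0.8]
[-33.7, -14.4, -1.0, 0.0, 0.0, 0.8]
[-33.9, -13.9, -1.0, 0.0, 0.0, 0.8]
[-34.1, -13.4, -1.0, 0.0, 0.0, 0.8]
[-34.3, -12.9, -1.0, 0.0, 0.0, 0.8]
[-34.4, -12.4, -1.0, 0.0, 0.0, 0.8]
[-34.6, -11.9, -1.0, 0.0, 0.0, 0.8]
[-34.8, -11.4, -1.0, 0.0, 0.0, 0.8]
```

View pics/w4.png

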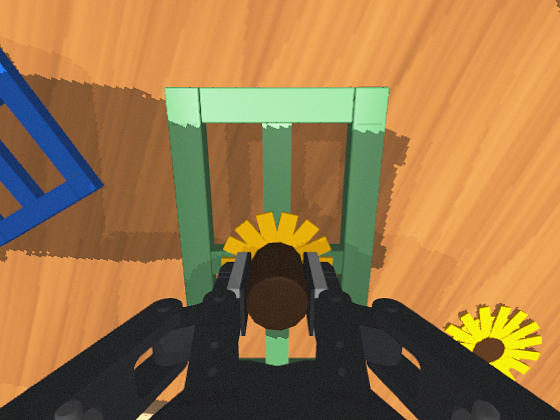

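Call:
apply_moves([
  [[-20, -10, -1, 0, 0, 0.8, 0], [-33, -16, -1, 0, 0, 0.8, 0], [-33, -15, -1, 0, 0, 0.8, 0], [-33, -15, -1, 0, 0, 0.8, 0], [-33, -14, -1, 0, 0, 0.8, 0]],
])

```text
clock: 5.85
position: [0.522, 0.0818, 0.093]
eef_rot: [-0.005, 0.586, 0.81, -0.005]
force: [0.8, -0.2, -6.0]
gripper_width: 0.0264
```

Call:
apply_moves([
  [[-33, -14, -1, 0, 0, 0.8, 0], [-33, -13, -1, 0, 0, 0.8, 0], [-33, -13, -1, 0, 0, 0.8, 0], [-33, -12, -1, 0, 0, 0.8, 0], [-33, -12, -1, 0, 0, 0.8, 0]],
])

```text
clock: 6.35
position: [0.5028, -0.1012, 0.0925]
eef_rot: [-0.009, 0.615, 0.788, -0.007]
force: [0.7, 0.1, -5.8]
gripper_width: 0.0263
```

```bash
python3 -c "
from h import *
st();corr((.5075,-.1512,.08),103)"
```

```text
t 6.35 p [ 0.5028 -0.1012  0.0925] yaw 104.05 tilt [-1.27 -0.04] F [ 0.75  0.1  -5.84] M [ 0.006 -0.139 -0.003] w 0.0263
shift mm [-49.76  -7.28  12.46] turn [-1.25 -0.26  1.06]
```

Call:
apply_moves([
  [[-25, -4, 3, -0.6, -0.1, 0.5, 0], [-15, -2, 3, -0.5, -0.1, 0.4, 0], [-6, -1, 3, -0.3, 0, 0.2, 0], [0, 0, 3, 0, 0, 0, 0], [0, 0, 0, 0, 0, 0, 0]],
])

```text
clock: 6.85
position: [0.5034, -0.1518, 0.0749]
eef_rot: [-0.003, 0.625, 0.78, 0.001]
force: [-0.1, 0.3, -5.8]
gripper_width: 0.0262
```

```bash
python3 - <<'E'
from h import *
st();corr((.5075,-.1512,.05),103)
w=cam("wrist");cv2.imwrite("pics/w5.png",w["frame"]);t=cam("top");s=cam("scene")
cv2.imwrite("pics/t5.png",cv2.resize(t["frame"][160:270,230:400],None,fx=4,fy=4,interpolation=cv2.INTER_CUBIC))
cv2.imwrite("pics/s5.png",cv2.resize(s["frame"][150:270,130:330],None,fx=4,fy=4,interpolation=cv2.INTER_CUBIC))
E
```

```text
t 6.85 p [ 0.5034 -0.1518  0.0749] yaw 102.59 tilt [-0.2   0.25] F [-0.06  0.26 -5.79] M [ 0.041 -0.009  0.008] w 0.0262
shift mm [-0.46  4.16 24.85] turn [-0.14 -0.28 -0.41]
```

View pics/w5.png

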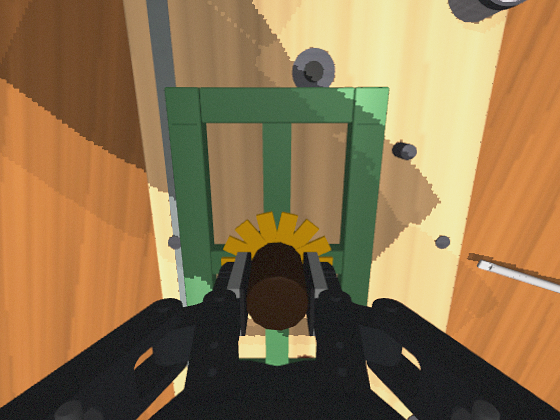

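View pics/t5.png

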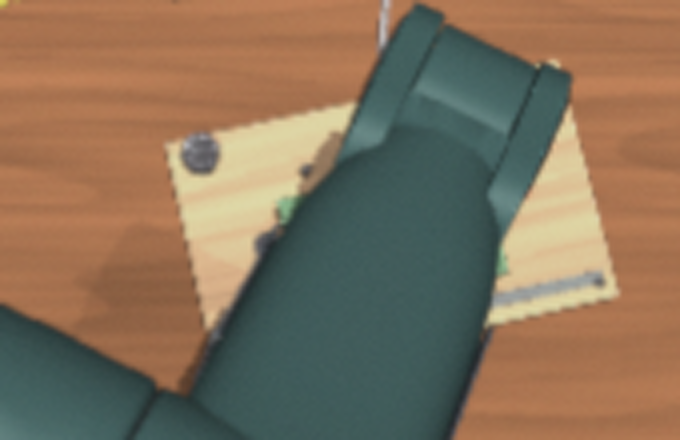

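View pics/s5.png

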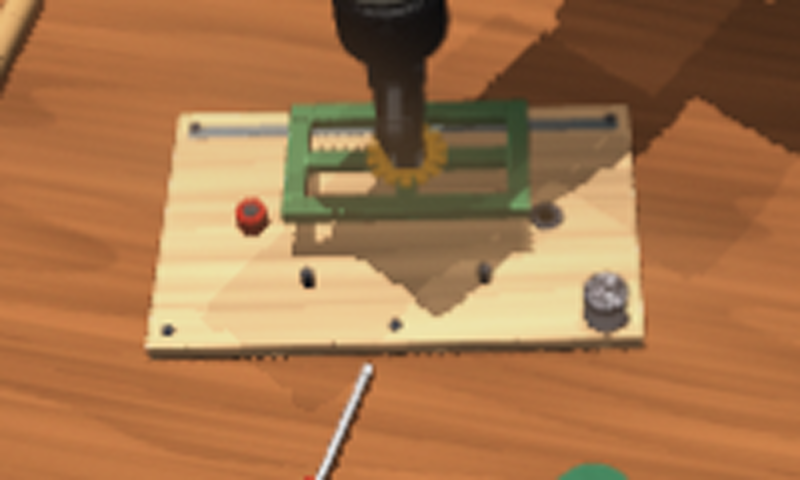

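Call:
apply_moves([
  [[0, 2, 8, -0.1, -0.2, -0.2, 0], [0, 2, 8, -0.1, -0.1, -0.2, 0], [0, 1, 8, 0, -0.1, 0, 0], [0, 0, 6, 0, 0, 0, 0], [0, 0, 0, 0, 0, 0, 0]],
])

```text
clock: 7.5
position: [0.5097, -0.1488, 0.043]
eef_rot: [0.002, 0.621, 0.784, -0.0]
force: [0.8, 0.1, -4.7]
gripper_width: 0.0263
```

```bash
python3 - <<'E'
from h import *
st();corr((.5075,-.1512,.0364),103)
E
```

```text
t 7.5 p [ 0.5097 -0.1488  0.043 ] yaw 103.23 tilt [ 0.19 -0.17] F [ 0.84  0.07 -4.71] M [0.023 0.053 0.001] w 0.0263
shift mm [-1.86 -2.68  6.64] turn [0.15 0.21 0.23]
```

Call:
apply_moves([
  [[0, -1, 3, 0.1, 0.15, 0.2, 0], [0, 0, 2, 0, 0, 0, 0], [0, 0, 0, 0, 0, 0, 0]],
])

```text
clock: 7.8
position: [0.5086, -0.1491, 0.0376]
eef_rot: [0.0, 0.622, 0.783, 0.0]
force: [0.3, -0.2, -5.0]
gripper_width: 0.0266
```

```bash
python3 - <<'E'
from h import *
st();corr((.5075,-.1512,.0364),103)
E
```

```text
t 7.8 p [ 0.5086 -0.1491  0.0376] yaw 103.0 tilt [ 0.04 -0.03] F [ 0.32 -0.19 -4.99] M [-0.019 -0.006  0.026] w 0.0266
shift mm [-1.78 -1.53  1.17] turn [0.03 0.03 0.  ]
```

Call:
apply_moves([
  [[0, 0, 0.8, 0, 0, 0, 0], [0, 0, 0.5, 0, 0, 0, 0], [0, 0, 0, 0, 0, 0, 0]],
])

```text
clock: 8.1
position: [0.5089, -0.1494, 0.0366]
eef_rot: [0.001, 0.623, 0.783, 0.0]
force: [-0.2, -0.2, -5.9]
gripper_width: 0.0265
```

```bash
python3 - <<'E'
from h import *
st()
E
```

```text
t 8.1 p [ 0.5089 -0.1494  0.0366] yaw 102.99 tilt [ 0.08 -0.05] F [-0.19 -0.17 -5.89] M [0.    0.021 0.   ] w 0.0265
```

Call:
apply_moves([
  [[0, 0, 0.8, 0, 0, 0, 0], [0, 0, 0.5, 0, 0, 0, 0]],
])

```text
clock: 8.3
position: [0.5094, -0.1496, 0.0363]
eef_rot: [0.002, 0.623, 0.783, 0.0]
force: [-2.7, 0.7, 4.6]
gripper_width: 0.0265
```

Call:
apply_moves([
  [[0, 0, 0.5, 0, 0, 0, 0], [0, 0, 0.5, 0, 0, 0, 0]],
])

```text
clock: 8.5
position: [0.5097, -0.1498, 0.0363]
eef_rot: [0.002, 0.623, 0.783, 0.0]
force: [-3.0, 0.8, 7.1]
gripper_width: 0.0264
```

Call:
apply_moves([
  [[0, 0, 0.5, 0, 0, 0, 0], [0, 0, 0.5, 0, 0, 0, 0]],
])

```text
clock: 8.7
position: [0.5101, -0.1499, 0.0363]
eef_rot: [0.003, 0.623, 0.783, 0.001]
force: [-1.7, 1.2, 7.0]
gripper_width: 0.0263
```

Call:
apply_moves([
  [[0, 0, 0, 0, 0, 0, 0], [0, 0, 0, 0, 0, 0, 0]],
])

```text
clock: 8.9
position: [0.5101, -0.15, 0.0364]
eef_rot: [0.003, 0.623, 0.783, 0.001]
force: [0.1, 0.7, -3.9]
gripper_width: 0.0268
```

```bash
python3 - <<'E'
from h import *
st();corr((.5291,-.1647,.0364),103)
E
```

```text
t 8.9 p [ 0.5101 -0.15    0.0364] yaw 103.0 tilt [ 0.33 -0.18] F [ 0.09  0.68 -3.87] M [0.045 0.098 0.044] w 0.0268
shift mm [-18.62  15.16   0.16] turn [ 0.28  0.25 -0.  ]
```

Call:
apply_moves([
  [[-2.5, 2, 0, 0.15, 0.15, 0, 0], [-2.5, 2, 0, 0.1, 0.1, 0, 0], [-2.5, 2, 0, 0, 0, 0, 0], [-2.5, 2, 0, 0, 0, 0, 0]],
])

```text
clock: 9.3
position: [0.5211, -0.1584, 0.0364]
eef_rot: [-0.0, 0.622, 0.783, 0.0]
force: [-1.0, 0.4, -0.9]
gripper_width: 0.0267
```

```bash
python3 - <<'E'
from h import *
st();corr((.5291,-.1647,.0364),103)
E
```

```text
t 9.3 p [ 0.5211 -0.1584  0.0364] yaw 103.01 tilt [0.02 0.04] F [-0.99  0.38 -0.9 ] M [ 0.134 -0.04   0.067] w 0.0267
shift mm [-7.94  6.37 -0.01] turn [ 0.03 -0.03  0.01]
```

Call:
apply_moves([
  [[-1.5, 1.0, 0, 0, 0, 0, 0], [-1.5, 1.0, 0, 0, 0, 0, 0], [0, 0, 0, 0, 0, 0, 0]],
])

```text
clock: 9.6
position: [0.5247, -0.1616, 0.0364]
eef_rot: [0.0, 0.623, 0.783, 0.0]
force: [0.4, -1.1, -2.0]
gripper_width: 0.0266
```

```bash
python3 - <<'E'
from h import *
st();corr((.5291,-.1647,.0364),103)
w=cam("wrist");cv2.imwrite("pics/w6.png",w["frame"]);s=cam("scene")
cv2.imwrite("pics/s6.png",cv2.resize(s["frame"][150:250,160:310],None,fx=5,fy=5,interpolation=cv2.INTER_CUBIC))
E
```

```text
t 9.6 p [ 0.5247 -0.1616  0.0364] yaw 103.0 tilt [0.06 0.02] F [ 0.42 -1.09 -2.01] M [-0.037 -0.25   0.008] w 0.0266
shift mm [-3.99  3.61  0.01] turn [ 0.06 -0.01  0.  ]
```

View pics/w6.png

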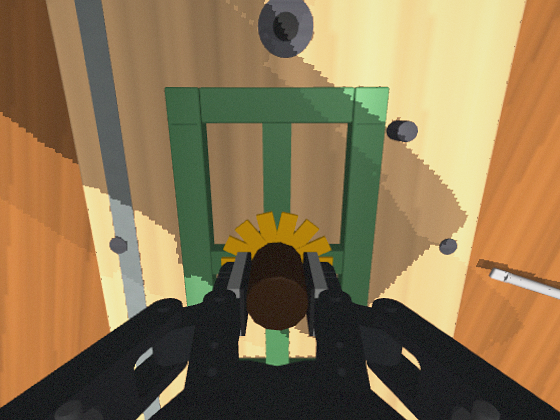

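View pics/s6.png

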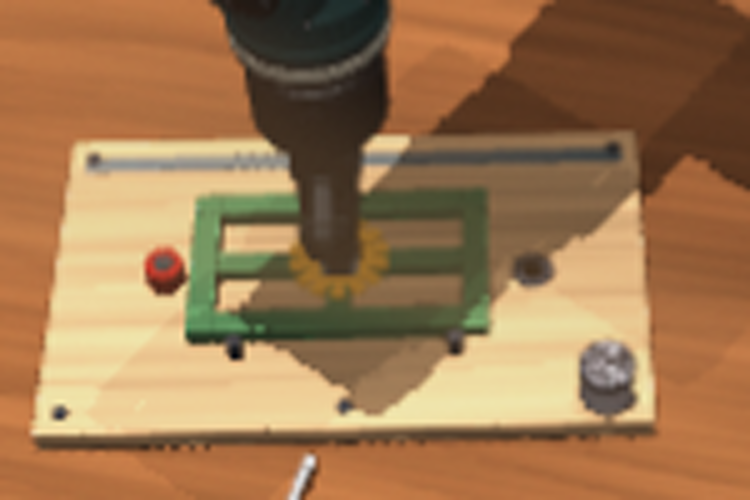

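Call:
apply_moves([
  [[0, 0.8, 0, 0, 0, 0, 0], [0, 0.6, 0, 0, 0, 0, 0], [0, 0.6, 0, 0, 0, 0, 0]],
])

```text
clock: 10.0
position: [0.5261, -0.1609, 0.0364]
eef_rot: [0.0, 0.623, 0.783, 0.0]
force: [-0.9, -0.2, -1.9]
gripper_width: 0.0263
```

```bash
cat >> h.py <<'E'
def jf():
    ob=robot.get_obs(); a=np.radians(103); ex=np.array([np.sin(a),-np.cos(a)]); ey=np.array([np.cos(a),np.sin(a)])
    p=(ob["position"]-np.array([.5291,-.1647,.0364]))*1000
    print("t %.2f jig pos x %.2f y %.2f z %.2f | F x %.2f y %.2f z %.2f Mz %.3f yaw %.2f tilt %s w %.4f"%(ob["clock"],p[:2]@ex,p[:2]@ey,p[2],ob["force"][:2]@ex,ob["force"][:2]@ey,ob["force"][2],ob["wrist_torque"][2],yaw_of(ob)[0],np.degrees(yaw_of(ob)[1][:2,2]).round(2),ob["gripper_width"]))
E
python3 -c "
from h import *
jf()"
```

```text
t 10.00 jig pos x -2.04 y 4.35 z 0.02 | F x -0.92 y 0.03 z -1.91 Mz -0.035 yaw 102.99 tilt [0.02 0.02] w 0.0263
```

Call:
apply_moves([
  [[0, 0.6, 0, 0, 0, 0, 0], [0, 0.6, 0, 0, 0, 0, 0]],
])

```text
clock: 10.2
position: [0.5273, -0.1605, 0.0364]
eef_rot: [0.0, 0.623, 0.783, 0.0]
force: [-0.7, -0.1, -1.2]
gripper_width: 0.0264
```

```bash
python3 -c "
from h import *
jf()"
```

```text
t 10.20 jig pos x -0.81 y 4.47 z 0.04 | F x -0.68 y 0.08 z -1.24 Mz -0.017 yaw 103.00 tilt [0.01 0.01] w 0.0264
```

Call:
apply_moves([
  [[0, 0.5, 0, 0, 0, 0, 0]],
])

```text
clock: 10.3
position: [0.5278, -0.1604, 0.0364]
eef_rot: [-0.0, 0.623, 0.783, 0.0]
force: [-1.7, 0.3, -1.2]
gripper_width: 0.0264
```

Call:
apply_moves([
  [[0, 0.5, 0, 0, 0, 0, 0]],
])

```text
clock: 10.4
position: [0.5281, -0.1602, 0.0364]
eef_rot: [-0.0, 0.623, 0.783, -0.0]
force: [-5.5, -0.6, 1.6]
gripper_width: 0.0262
```

```bash
python3 -c "
from h import *
jf()"
```

```text
t 10.40 jig pos x -0.02 y 4.58 z 0.04 | F x -5.48 y 0.62 z 1.64 Mz -0.165 yaw 102.99 tilt [-0.02  0.01] w 0.0262
```

Call:
apply_moves([
  [[0, 0.5, 0, 0, 0, 0, 0]],
])

```text
clock: 10.5
position: [0.5281, -0.1601, 0.0364]
eef_rot: [-0.001, 0.623, 0.782, -0.0]
force: [-4.9, -1.1, 2.3]
gripper_width: 0.0265
```

```bash
python3 -c "
from h import *
jf()"
```

```text
t 10.50 jig pos x 0.08 y 4.69 z 0.04 | F x -5.06 y 0.04 z 2.27 Mz -0.248 yaw 102.98 tilt [-0.07  0.01] w 0.0265
```

Call:
apply_moves([
  [[0, 0.3, -0.1, 0, 0, 0.2, 0]],
])

```text
clock: 10.6
position: [0.5281, -0.1601, 0.0365]
eef_rot: [-0.001, 0.624, 0.781, -0.001]
force: [-3.3, -1.4, -0.5]
gripper_width: 0.0263
```

```bash
python3 -c "
from h import *
jf()"
```

```text
t 10.60 jig pos x 0.11 y 4.72 z 0.10 | F x -3.55 y -0.61 z -0.48 Mz 0.029 yaw 102.76 tilt [-0.1 -0. ] w 0.0263
```

Call:
apply_moves([
  [[0, 0.3, -0.1, 0, 0, 0.2, 0]],
])

```text
clock: 10.7
position: [0.5282, -0.16, 0.0365]
eef_rot: [-0.001, 0.626, 0.78, -0.001]
force: [-4.6, -2.1, -0.4]
gripper_width: 0.0266
```

```bash
python3 -c "
from h import *
jf()"
```

```text
t 10.70 jig pos x 0.15 y 4.74 z 0.15 | F x -4.97 y -0.98 z -0.42 Mz 0.137 yaw 102.55 tilt [-0.13 -0.01] w 0.0266
```

Call:
apply_moves([
  [[-0.8, 0.1, 0, 0, 0, -0.15, 0], [-0.8, 0.1, 0, 0, 0, 0, 0], [-0.8, 0.1, 0, 0, 0, 0, 0]],
])

```text
clock: 11.0
position: [0.5286, -0.1617, 0.0365]
eef_rot: [-0.002, 0.624, 0.781, -0.001]
force: [-4.2, 2.2, 1.8]
gripper_width: 0.0264
```

```bash
python3 -c "
from h import *
jf()"
```

```text
t 11.00 jig pos x 0.14 y 3.01 z 0.14 | F x -3.59 y 3.10 z 1.80 Mz 0.010 yaw 102.73 tilt [-0.18  0.06] w 0.0264
```

Call:
apply_moves([
  [[-0.5, 0.1, -0.2, 0, 0, 0, 0], [-0.5, 0.1, -0.1, 0, 0, 0, 0]],
])

```text
clock: 11.2
position: [0.5288, -0.1626, 0.0366]
eef_rot: [-0.002, 0.624, 0.781, -0.001]
force: [-4.5, 0.3, -0.3]
gripper_width: 0.0261
```

```bash
python3 -c "
from h import *
jf()"
```

```text
t 11.20 jig pos x 0.16 y 2.13 z 0.21 | F x -4.27 y 1.31 z -0.29 Mz -0.037 yaw 102.73 tilt [-0.21  0.09] w 0.0261
```

Call:
apply_moves([
  [[-0.5, 0.1, -0.1, 0, 0, 0, 0], [-0.5, 0.1, -0.1, 0, 0, 0, 0]],
])

```text
clock: 11.4
position: [0.529, -0.1635, 0.0366]
eef_rot: [-0.002, 0.624, 0.781, -0.001]
force: [-4.7, 0.3, -1.6]
gripper_width: 0.0261
```

```bash
python3 -c "
from h import *
jf()"
```

```text
t 11.40 jig pos x 0.14 y 1.19 z 0.22 | F x -4.55 y 1.31 z -1.60 Mz -0.023 yaw 102.74 tilt [-0.24  0.1 ] w 0.0261
```

Call:
apply_moves([
  [[-0.4, 0.1, -0.1, -0.05, -0.05, 0, 0], [-0.4, 0.1, -0.1, -0.05, -0.05, 0, 0]],
])

```text
clock: 11.6
position: [0.5291, -0.1641, 0.0366]
eef_rot: [-0.001, 0.624, 0.781, -0.0]
force: [-4.5, 3.8, -1.1]
gripper_width: 0.0267
```

```bash
python3 -c "
from h import *
jf()"
```

```text
t 11.60 jig pos x 0.10 y 0.63 z 0.16 | F x -3.57 y 4.72 z -1.06 Mz 0.004 yaw 102.74 tilt [-0.15  0.06] w 0.0267
```

Call:
apply_moves([
  [[-0.4, 0.1, -0.1, -0.05, -0.05, 0, 0]],
])

```text
clock: 11.7
position: [0.529, -0.1641, 0.0365]
eef_rot: [-0.001, 0.624, 0.781, -0.0]
force: [-4.1, 3.4, -1.2]
gripper_width: 0.0266
```

```bash
python3 -c "
from h import *
jf()"
```

```text
t 11.70 jig pos x 0.08 y 0.63 z 0.12 | F x -3.27 y 4.23 z -1.25 Mz -0.055 yaw 102.74 tilt [-0.11  0.07] w 0.0266
```

Call:
apply_moves([
  [[-0.5, 0.4, -0.1, -0.03, -0.03, 0, 0], [-0.5, 0.5, -0.1, -0.03, -0.03, 0, 0]],
])

```text
clock: 11.9
position: [0.5291, -0.164, 0.0365]
eef_rot: [-0.001, 0.624, 0.781, -0.0]
force: [-7.4, 2.0, 2.0]
gripper_width: 0.0265
```

```bash
python3 -c "
from h import *
jf()"
```

```text
t 11.90 jig pos x 0.13 y 0.66 z 0.11 | F x -6.78 y 3.65 z 2.02 Mz -0.065 yaw 102.76 tilt [-0.13  0.1 ] w 0.0265
```

Call:
apply_moves([
  [[-0.7, 0.7, -0.3, -0.05, -0.05, 0.04, 0], [-0.7, 0.7, -0.3, -0.05, -0.05, 0.04, 0]],
])

```text
clock: 12.1
position: [0.5291, -0.164, 0.0366]
eef_rot: [-0.002, 0.625, 0.781, -0.0]
force: [-7.1, 2.9, -0.8]
gripper_width: 0.0259
```

```bash
python3 -c "
from h import *
jf()"
```

```text
t 12.10 jig pos x 0.19 y 0.66 z 0.17 | F x -6.25 y 4.39 z -0.82 Mz 0.062 yaw 102.69 tilt [-0.18  0.14] w 0.0259
```

Call:
apply_moves([
  [[-0.9, 1.1, -0.4, -0.1, -0.1, 0, 0], [-0.9, 1.1, -0.4, -0.1, -0.1, 0, 0]],
])

```text
clock: 12.3
position: [0.5292, -0.164, 0.0366]
eef_rot: [-0.002, 0.625, 0.781, -0.0]
force: [-9.3, 2.9, 0.4]
gripper_width: 0.0261
```

```bash
python3 -c "
from h import *
jf()"
```

```text
t 12.30 jig pos x 0.23 y 0.63 z 0.20 | F x -8.42 y 4.92 z 0.37 Mz -0.029 yaw 102.70 tilt [-0.21  0.1 ] w 0.0261
```

Call:
apply_moves([
  [[-1.5, 1.6, -0.6, -0.1, -0.1, 0.04, 0], [-1.5, 1.6, -0.6, -0.1, -0.1, 0.04, 0]],
])

```text
clock: 12.5
position: [0.5292, -0.164, 0.0367]
eef_rot: [-0.003, 0.625, 0.781, -0.001]
force: [-12.7, 6.1, 2.5]
gripper_width: 0.0264
```

```bash
python3 -c "
from h import *
jf()"
```

```text
t 12.50 jig pos x 0.27 y 0.62 z 0.29 | F x -11.04 y 8.81 z 2.54 Mz 0.100 yaw 102.65 tilt [-0.36  0.18] w 0.0264
```

Call:
apply_moves([
  [[-1.5, 1.9, -0.9, -0.2, -0.2, 0, 0], [-1.5, 1.9, -0.9, -0.2, -0.2, 0, 0]],
])

```text
clock: 12.7
position: [0.5293, -0.1641, 0.0369]
eef_rot: [-0.003, 0.625, 0.781, -0.001]
force: [-11.8, 3.6, -2.8]
gripper_width: 0.0266
```

```bash
python3 -c "
from h import *
jf()"
```

```text
t 12.70 jig pos x 0.39 y 0.57 z 0.49 | F x -10.70 y 6.12 z -2.78 Mz -0.030 yaw 102.68 tilt [-0.35  0.07] w 0.0266
```

Call:
apply_moves([
  [[-2.0, 2.3, -0.8, -0.2, -0.2, 0.04, 0], [-2.0, 2.3, -0.8, -0.2, -0.2, 0.04, 0]],
])

```text
clock: 12.9
position: [0.5294, -0.1641, 0.0368]
eef_rot: [-0.003, 0.625, 0.781, -0.002]
force: [-16.3, 7.5, 4.8]
gripper_width: 0.0264
```

```bash
python3 -c "
from h import *
jf()"
```

```text
t 12.90 jig pos x 0.38 y 0.53 z 0.42 | F x -14.14 y 11.01 z 4.79 Mz 0.054 yaw 102.62 tilt [-0.44  0.05] w 0.0264
```

Call:
apply_moves([
  [[-1.7, 2.3, -1.0, -0.2, -0.2, 0.02, 0]],
])

```text
clock: 13.0
position: [0.5294, -0.164, 0.037]
eef_rot: [-0.003, 0.625, 0.781, -0.003]
force: [-13.8, 2.8, -1.8]
gripper_width: 0.0263
```

```bash
python3 -c "
from h import *
jf()"
```

```text
t 13.00 jig pos x 0.43 y 0.59 z 0.56 | F x -12.82 y 5.83 z -1.83 Mz 0.055 yaw 102.62 tilt [-0.48  0.01] w 0.0263
```

Call:
apply_moves([
  [[-2.1, 2.4, -1.0, -0.2, -0.2, 0.02, 0]],
])

```text
clock: 13.1
position: [0.5294, -0.1641, 0.037]
eef_rot: [-0.004, 0.625, 0.78, -0.003]
force: [-14.9, 7.0, 1.0]
gripper_width: 0.0266
```

```bash
python3 -c "
from h import *
jf()"
```

```text
t 13.10 jig pos x 0.42 y 0.51 z 0.60 | F x -12.95 y 10.14 z 0.98 Mz 0.125 yaw 102.61 tilt [-0.54  0.  ] w 0.0266
```

Call:
apply_moves([
  [[-2.1, 2.4, -1.0, -0.2, -0.2, 0.02, 0]],
])

```text
clock: 13.2
position: [0.5294, -0.1641, 0.037]
eef_rot: [-0.004, 0.625, 0.78, -0.003]
force: [-14.7, 6.8, 0.4]
gripper_width: 0.0266
```

```bash
python3 -c "
from h import *
jf()"
```

```text
t 13.20 jig pos x 0.44 y 0.52 z 0.64 | F x -12.80 y 9.91 z 0.44 Mz 0.063 yaw 102.61 tilt [-0.6   0.01] w 0.0266
```

Call:
apply_moves([
  [[-2.0, 2.5, -0.9, -0.3, -0.1, 0.02, 0], [-2.0, 2.5, -0.9, -0.3, -0.1, 0.02, 0]],
])

```text
clock: 13.4
position: [0.5294, -0.164, 0.037]
eef_rot: [-0.005, 0.625, 0.78, -0.002]
force: [-17.0, 6.5, 1.7]
gripper_width: 0.0265
```

```bash
python3 -c "
from h import *
jf()"
```

```text
t 13.40 jig pos x 0.45 y 0.60 z 0.61 | F x -15.10 y 10.11 z 1.71 Mz 0.104 yaw 102.61 tilt [-0.6   0.21] w 0.0265
```

Call:
apply_moves([
  [[-1.8, 2.4, -0.9, -0.3, -0.2, 0.0, 0], [-1.8, 2.4, -0.9, -0.3, -0.2, 0.0, 0]],
])

```text
clock: 13.6
position: [0.5294, -0.164, 0.037]
eef_rot: [-0.005, 0.625, 0.781, -0.002]
force: [-15.9, 5.7, 0.9]
gripper_width: 0.0262
```

```bash
python3 -c "
from h import *
jf()"
```

```text
t 13.60 jig pos x 0.45 y 0.59 z 0.60 | F x -14.20 y 9.11 z 0.93 Mz 0.113 yaw 102.62 tilt [-0.52  0.19] w 0.0262
```

Call:
apply_moves([
  [[-1.8, 2.3, -0.9, -0.3, -0.2, 0.0, 0], [-1.8, 2.3, -0.9, -0.3, -0.2, 0.0, 0]],
])

```text
clock: 13.8
position: [0.5294, -0.1641, 0.0369]
eef_rot: [-0.004, 0.625, 0.781, -0.001]
force: [-14.6, 6.1, -0.5]
gripper_width: 0.0267
```

```bash
python3 -c "
from h import *
jf()"
```

```text
t 13.80 jig pos x 0.41 y 0.57 z 0.52 | F x -12.82 y 9.19 z -0.48 Mz 0.027 yaw 102.64 tilt [-0.42  0.17] w 0.0267
```

Call:
apply_moves([
  [[-1.8, 2.4, -0.8, -0.2, -0.2, 0.02, 0], [-1.8, 2.4, -0.8, -0.2, -0.2, 0.02, 0], [-1.8, 2.4, -0.8, -0.2, -0.2, 0.0, 0], [-1.8, 2.4, -0.8, -0.2, -0.2, 0.0, 0]],
])

```text
clock: 14.2
position: [0.5294, -0.1641, 0.037]
eef_rot: [-0.004, 0.625, 0.781, -0.003]
force: [-17.1, 5.6, 3.8]
gripper_width: 0.0262
```

```bash
python3 -c "
from h import *
jf()"
```

```text
t 14.20 jig pos x 0.45 y 0.56 z 0.57 | F x -15.37 y 9.34 z 3.78 Mz 0.021 yaw 102.64 tilt [-0.63  0.01] w 0.0262
```

Call:
apply_moves([
  [[-1.8, 2.4, -0.9, -0.3, -0.2, 0.0, 0], [-1.8, 2.4, -0.9, -0.3, -0.2, 0.0, 0], [-1.8, 2.4, -0.9, -0.3, -0.2, 0.0, 0]],
])

```text
clock: 14.5
position: [0.5294, -0.1641, 0.037]
eef_rot: [-0.003, 0.625, 0.781, -0.003]
force: [-14.8, 4.6, 1.1]
gripper_width: 0.0262
```

```bash
python3 -c "
from h import *
jf()"
```

```text
t 14.50 jig pos x 0.44 y 0.53 z 0.59 | F x -13.35 y 7.79 z 1.10 Mz 0.033 yaw 102.66 tilt [-0.5  -0.04] w 0.0262
```

Call:
apply_moves([
  [[-2.0, 2.4, -1.0, -0.3, -0.2, 0.0, 0], [-2.0, 2.4, -1.0, -0.3, -0.2, 0.0, 0]],
])

```text
clock: 14.7
position: [0.5294, -0.1641, 0.037]
eef_rot: [-0.003, 0.625, 0.781, -0.002]
force: [-15.2, 6.9, -1.2]
gripper_width: 0.0264
```

```bash
python3 -c "
from h import *
jf()"
```

```text
t 14.70 jig pos x 0.46 y 0.53 z 0.57 | F x -13.21 y 10.17 z -1.19 Mz 0.032 yaw 102.69 tilt [-0.43 -0.02] w 0.0264
```

Call:
apply_moves([
  [[-2.0, 2.4, -1.0, -0.3, -0.1, 0.0, 0], [-2.0, 2.4, -1.0, -0.3, -0.1, 0.0, 0]],
])

```text
clock: 14.9
position: [0.5294, -0.164, 0.0369]
eef_rot: [-0.004, 0.624, 0.781, -0.001]
force: [-14.8, 6.5, 0.1]
gripper_width: 0.026
```

```bash
python3 -c "
from h import *
jf()"
```

```text
t 14.90 jig pos x 0.43 y 0.59 z 0.51 | F x -13.00 y 9.65 z 0.14 Mz -0.034 yaw 102.71 tilt [-0.4   0.21] w 0.0260
```

Call:
apply_moves([
  [[-1.9, 2.4, -1.0, -0.3, -0.2, 0.05, 0], [-1.9, 2.4, -1.0, -0.3, -0.2, 0.04, 0], [-1.9, 2.4, -1.0, -0.3, -0.2, 0.02, 0]],
])

```text
clock: 15.2
position: [0.5294, -0.164, 0.0368]
eef_rot: [-0.003, 0.625, 0.781, -0.0]
force: [-15.4, 5.9, -0.8]
gripper_width: 0.0261
```

```bash
python3 -c "
from h import *
jf()"
```

```text
t 15.20 jig pos x 0.42 y 0.62 z 0.44 | F x -13.70 y 9.22 z -0.78 Mz 0.105 yaw 102.64 tilt [-0.3   0.21] w 0.0261
```

Call:
apply_moves([
  [[-1.9, 2.4, -1.0, -0.3, -0.2, 0.03, 0], [-1.9, 2.4, -1.0, -0.3, -0.2, 0.03, 0], [-1.9, 2.4, -1.0, -0.3, -0.2, 0.02, 0]],
])

```text
clock: 15.5
position: [0.5294, -0.164, 0.0368]
eef_rot: [-0.002, 0.625, 0.78, 0.0]
force: [-14.6, 5.3, -0.5]
gripper_width: 0.0264
```

```bash
python3 -c "
from h import *
jf()"
```

```text
t 15.50 jig pos x 0.39 y 0.58 z 0.36 | F x -13.04 y 8.49 z -0.52 Mz 0.079 yaw 102.60 tilt [-0.19  0.2 ] w 0.0264
```

Call:
apply_moves([
  [[-2.0, 2.4, -1.0, -0.3, -0.2, 0.02, 0], [-2.0, 2.4, -1.0, -0.3, -0.2, 0.02, 0], [-2.0, 2.4, -1.0, -0.3, -0.2, 0.02, 0]],
])

```text
clock: 15.8
position: [0.5293, -0.1641, 0.0367]
eef_rot: [-0.002, 0.625, 0.78, 0.001]
force: [-14.0, 6.4, -0.5]
gripper_width: 0.0262
```

```bash
python3 -c "
from h import *
jf()"
```

```text
t 15.80 jig pos x 0.34 y 0.58 z 0.27 | F x -12.20 y 9.42 z -0.48 Mz 0.134 yaw 102.59 tilt [-0.09  0.23] w 0.0262
```

Call:
apply_moves([
  [[-2.0, 2.6, -0.9, -0.2, -0.2, 0.0, 0], [-2.0, 2.6, -0.9, -0.2, -0.2, 0.0, 0], [-2.0, 2.5, -0.9, -0.2, -0.2, 0.0, 0]],
])

```text
clock: 16.1
position: [0.5293, -0.1641, 0.0367]
eef_rot: [-0.003, 0.625, 0.781, -0.001]
force: [-16.7, 6.8, 3.7]
gripper_width: 0.0264
```

```bash
python3 -c "
from h import *
jf()"
```

```text
t 16.10 jig pos x 0.35 y 0.57 z 0.33 | F x -14.75 y 10.39 z 3.67 Mz 0.023 yaw 102.63 tilt [-0.32  0.16] w 0.0264
```

Call:
apply_moves([
  [[-1.9, 2.4, -1.0, -0.2, -0.2, 0.0, 0], [-1.9, 2.4, -1.0, -0.2, -0.2, 0.0, 0], [-1.9, 2.4, -1.0, -0.2, -0.2, 0.0, 0]],
])

```text
clock: 16.4
position: [0.5294, -0.1641, 0.0369]
eef_rot: [-0.004, 0.625, 0.781, -0.002]
force: [-15.8, 6.3, -0.1]
gripper_width: 0.0265
```

```bash
python3 -c "
from h import *
jf()"
```

```text
t 16.40 jig pos x 0.42 y 0.56 z 0.52 | F x -13.98 y 9.69 z -0.07 Mz 0.004 yaw 102.66 tilt [-0.49  0.09] w 0.0265
```

Call:
apply_moves([
  [[-1.3, 1.6, -0.4, -0.2, 0, 0.0, 0], [-0.8, 1.0, -0.2, -0.2, 0, 0.0, 0], [-0.4, 0.5, 0, -0.1, 0, 0.0, 0], [-0.2, 0.2, 0.1, 0, 0, 0.0, 0]],
])

```text
clock: 16.8
position: [0.5291, -0.164, 0.0367]
eef_rot: [-0.005, 0.625, 0.781, 0.0]
force: [-5.4, 1.4, 3.3]
gripper_width: 0.0265
```

```bash
python3 - <<'E'
from h import *
jf()
w=cam("wrist");cv2.imwrite("pics/w7.png",w["frame"]);s=cam("scene")
cv2.imwrite("pics/s7.png",cv2.resize(s["frame"][150:250,160:310],None,fx=5,fy=5,interpolation=cv2.INTER_CUBIC))
jf()
E
```

```text
t 16.80 jig pos x 0.19 y 0.70 z 0.27 | F x -4.93 y 2.53 z 3.32 Mz 0.085 yaw 102.68 tilt [-0.4   0.37] w 0.0265
t 16.90 jig pos x 0.18 y 0.71 z 0.26 | F x -5.50 y 3.82 z 2.38 Mz 0.009 yaw 102.68 tilt [-0.41  0.37] w 0.0265
```

View pics/w7.png

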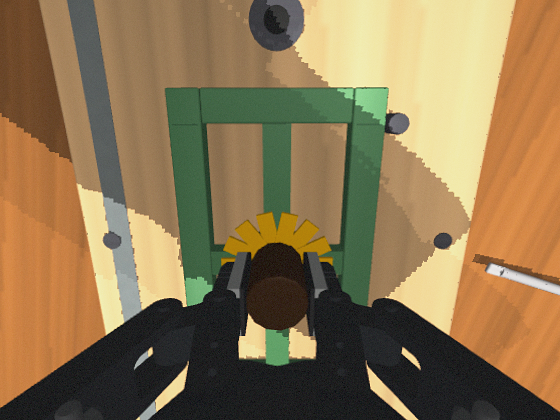

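View pics/s7.png

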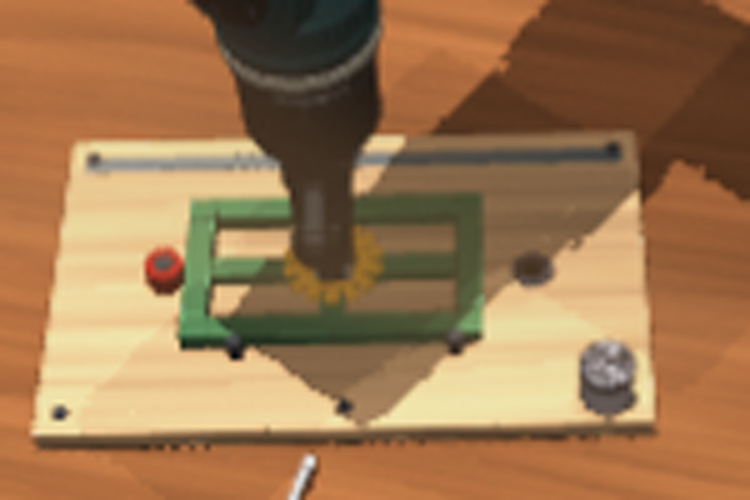

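```bash
python3 -c "
from h import *
jf();corr((.5291,-.164,.0364),102.68)"
```

```text
t 16.90 jig pos x 0.18 y 0.71 z 0.26 | F x -5.50 y 3.82 z 2.38 Mz 0.009 yaw 102.68 tilt [-0.41  0.37] w 0.0265
shift mm [-0.03 -0.02  0.26] turn [-0.32 -0.45  0.  ]
```

Call:
apply_moves([
  [[-0.2, 0.2, 0.1, -0.2, -0.2, 0, 0], [-0.2, 0.2, 0.1, -0.2, -0.2, 0, 0]],
])

```text
clock: 17.1
position: [0.5291, -0.1641, 0.0364]
eef_rot: [-0.0, 0.625, 0.781, 0.001]
force: [-4.7, 0.7, -0.7]
gripper_width: 0.0266
```

```bash
python3 -c "
from h import *
jf();corr((.5291,-.164,.0364),102.68)"
```

```text
t 17.10 jig pos x 0.11 y 0.64 z 0.00 | F x -4.44 y 1.73 z -0.68 Mz 0.031 yaw 102.69 tilt [0.03 0.08] w 0.0266
shift mm [0.04 0.05 0.  ] turn [ 0.04 -0.07  0.01]
```

Call:
apply_moves([
  [[-0.3, 0.2, 0, 0, 0, 0, 0], [-0.1, 0.1, 0, 0, 0, 0, 36], [0, 0, 0, 0, 0, 0, 44], [0, 0, 0, 0, 0, 0, 55], [0, 0, 0, 0, 0, 0, 55]],
], grip_force=20)

```text
clock: 17.6
position: [0.5316, -0.1651, 0.0374]
eef_rot: [0.002, 0.625, 0.781, 0.002]
force: [-0.3, -0.5, -1.2]
gripper_width: 0.047
```

```bash
python3 - <<'E'
from h import *
jf()
w=cam("wrist");cv2.imwrite("pics/w8.png",w["frame"])
E
```

```text
t 17.60 jig pos x 2.40 y -0.91 z 1.03 | F x -0.44 y -0.39 z -1.24 Mz 0.017 yaw 102.70 tilt [ 0.3 -0. ] w 0.0470
```

View pics/w8.png

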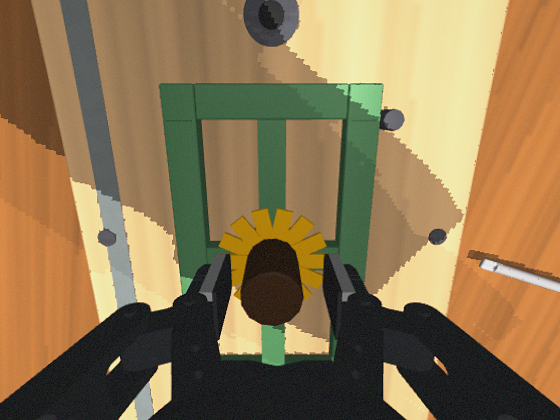

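Call:
apply_moves([
  [[0.5, -2, 0, -0.1, -0.1, 0, 65], [0, 0, 0, 0, 0, 0, 65], [0, 0, -8, 0, 0, 0, 65], [0, 0, -12, 0, 0, 0, 65], [0, 0, -20, 0, 0, 0, 65]],
])

```text
clock: 18.15
position: [0.5279, -0.1645, 0.0775]
eef_rot: [0.002, 0.625, 0.781, 0.001]
force: [0.2, -1.0, 1.0]
gripper_width: 0.0557
```

Call:
apply_moves([
  [[0, 0, -30, 0, 0, 0, 65], [30, 0, -30, 0, 0, 0, 65], [40, 0, -30, 0, 0, 0, 65], [40, 0, -20, 0, 0, 0, 65], [0, 0, 0, 0, 0, 0, 65]],
])

```text
clock: 18.65
position: [0.5031, -0.0548, 0.1968]
eef_rot: [0.004, 0.626, 0.78, 0.003]
force: [0.3, 0.2, -0.3]
gripper_width: 0.0552
```

```bash
python3 - <<'E'
from h import *
st();w=cam("wrist");cv2.imwrite("pics/w9.png",w["frame"]);np.savez("w9.npz",wc=w["wc"],K=w["K"],k1=w["k1"]);s=cam("scene")
cv2.imwrite("pics/s9.png",cv2.resize(s["frame"][150:250,160:310],None,fx=5,fy=5,interpolation=cv2.INTER_CUBIC))
E
```

```text
t 18.65 p [ 0.5031 -0.0548  0.1968] yaw 102.52 tilt [ 0.55 -0.05] F [ 0.34  0.17 -0.26] M [0.014 0.02  0.019] w 0.0552
```

View pics/w9.png

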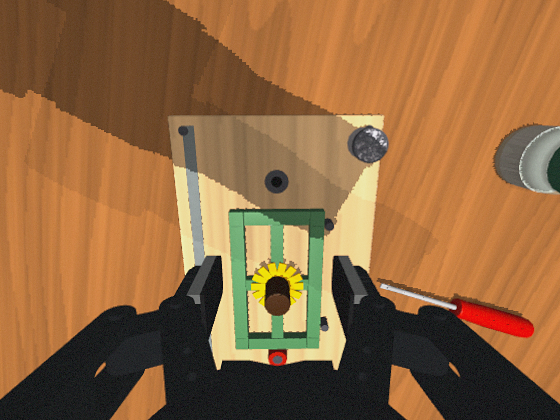

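View pics/s9.png

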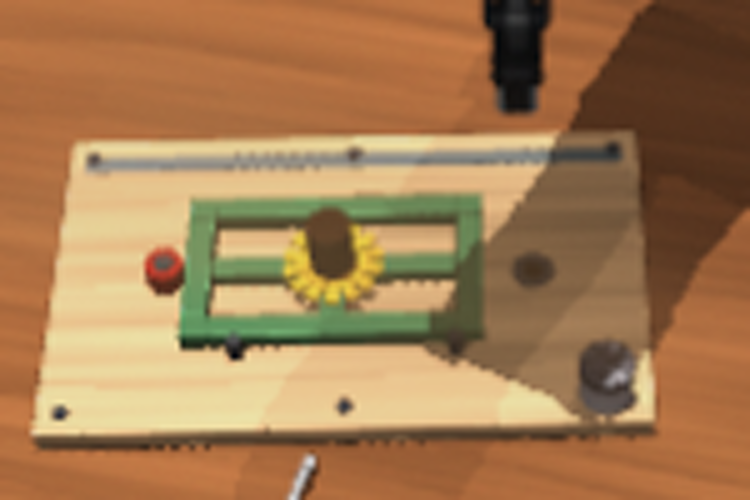

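```bash
python3 - <<'E'
import cv2
f=cv2.imread("pics/w9.png");cv2.imwrite("pics/w9c.png",cv2.resize(f[200:372,215:345],None,fx=4.5/1.3,fy=4.5/1.3,interpolation=cv2.INTER_CUBIC))
E
```

```text
(no output)
```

View pics/w9c.png

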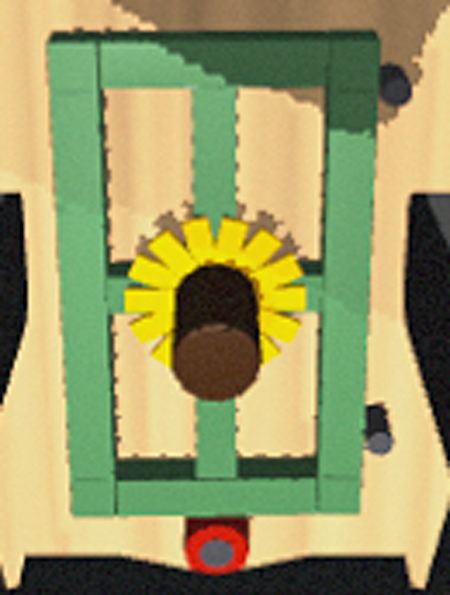

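```bash
python3 - <<'E'
from h import *
z=np.load("w9.npz");o={k:z[k] for k in z}; o["k1"]=float(o["k1"])
f=cv2.imread("pics/w9.png");hsv=cv2.cvtColor(f,cv2.COLOR_BGR2HSV);m=cv2.inRange(hsv,(45,40,30),(80,255,255));c=max(cv2.findContours(m,0,1)[0],key=cv2.contourArea)
q=cv2.approxPolyDP(c,4,True).reshape(-1,2).astype(float);print(q)
C=lambda x,y:(215+x*1.3/4.5,200+y*1.3/4.5)
P=px2w(o,[C(49,32),C(379,32),C(359,515),C(72,515)],.028)
D=px2w(o,[C(397,85),C(379,442),C(216,550)],.032)
a=np.arctan2(*(P[1]-P[2])[1::-1]);ex=np.array([np.sin(a),-np.cos(a)]);ey=np.array([np.cos(a),np.sin(a)])
c=P.mean(0)[:2];print(c,np.degrees(a));print("corners",[( (p[:2]-c)@ex*1000,(p[:2]-c)@ey*1000) for p in P])
print("dowels,stop rel (expect x57,57; y -102)",[((p[:2]-c)@ex*1000,(p[:2]-c)@ey*1000) for p in D])
plan((.518,-.118,.13),102.6,3)
E
```

```text
[[230. 210.]
 [236. 348.]
 [318. 347.]
 [323. 210.]]
[ 0.52980845 -0.16376553] 102.97926529122792
corners [(np.float64(-50.66363810228333), np.float64(91.54975032184501)), (np.float64(51.27758143999216), np.float64(90.58133839948081)), (np.float64(51.27758143999218), np.float64(-91.84889713303136)), (np.float64(-51.89152477770081), np.float64(-90.28219158829452))]
dowels,stop rel (expect x57,57; y -102) [(np.float64(56.88164517261677), np.float64(74.53955605482957)), (np.float64(56.5157648638711), np.float64(-57.477767668694504)), (np.float64(-0.3253718720381327), np.float64(-102.8113177222553))]
[-20.8, 0.4, 21.5, 0.0, 0.0, -0.1]
[-20.8, 0.3, 21.5, 0.0, 0.0, -0.1]
[-20.8, 0.3, 21.5, 0.0, 0.0, -0.1]
```

Call:
apply_moves([
  [[40, 0, -10, 0, 0, 0, 65], [40, 0, -10, 0, 0, 0, 65], [40, 0, 0, 0, 0, 0, 65], [40, 0, 0, 0, 0, 0, 65], [0, 0, 0, 0, 0, 0, 65]],
])

```text
clock: 19.25
position: [0.4692, 0.099, 0.2117]
eef_rot: [0.002, 0.629, 0.777, 0.0]
force: [-0.6, -0.1, -0.4]
gripper_width: 0.0558
```

```bash
python3 - <<'E'
from h import *
st();t=cam("top");cv2.imwrite("pics/t9.png",t["frame"]);w=cam("wrist");cv2.imwrite("pics/w10.png",w["frame"])
E
```

```text
t 19.25 p [0.4692 0.099  0.2117] yaw 101.98 tilt [ 0.19 -0.1 ] F [-0.61 -0.06 -0.42] M [-0.043  0.086  0.002] w 0.0558
```

View pics/t9.png

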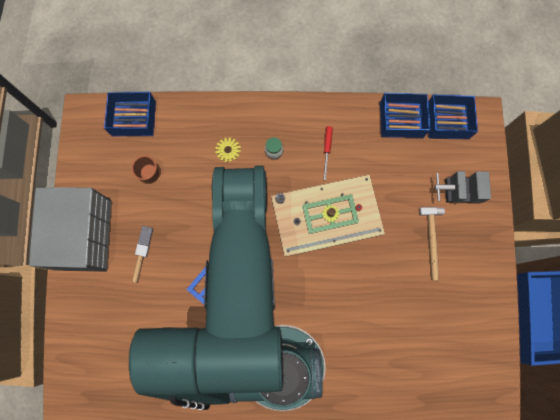

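The top view shows the panel at (331,212), lying against both dowels and the stop. The tin (280,198), jar, driver, pot, flower and mallet are where they were at the start. I'm handing the job in.

```bash
python3 -c "
from rig import robot
print(robot.job_done())"
```

```text
the job is handed in; nothing more can be done
None
```

I picked up the green panel by its knob, laid it on the jig and slid it against both dowels, then against the red end stop. I pressed it into the corner, eased off, levelled it, opened the gripper and moved the arm clear. The job was handed in at about 19.3 s on the robot's clock.

**Press:** The wrist force read about 12–15 N towards the dowels and 8–10 N towards the stop for about 1.7 s (t = 14.7 to 16.4 s). The yaw torque was close to zero, which works out at roughly 5–8 N on each dowel and 5–9 N on the stop. These are estimates, because the wrist sensor only gives the total and friction hides part of the stop's share. At two moments the push towards the stop read just over 10 N in all (about 11 N at 12.9 s, 10.4 N at 16.1 s). Friction on the bed and dowels should have kept the stop itself below 10 N, but I could not measure that directly.

**Last checks:**
- **Seating:** After release, the wrist picture put the dowels at 56.9 and 56.5 mm from the panel's centre line (57 expected). The stop was 102.8 mm from its centre (102 expected). That is home within the roughly 1–2 mm accuracy of the cameras, so a gap smaller than that would not show.
- **Level:** Just before I let go, the tool was level to 0.1° and at the same height as when the panel first touched the bed.
- **Bystanders:** The last top view shows the listed bystanders where they started. The arm partly hides the blue panel in that picture.
- **Disagreements:** Two small ones: the scene camera placed the panel 5–10 mm away from where the top and wrist cameras did before the grasp, and the tool sprang about 2.4 mm towards the dowels when the gripper opened. Neither moved the panel visibly.

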